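Slide the drilling board into its notches and turn the keeper over it

TASK

Push the wooden jig board along its rails, without ramming it, until you feel it drop into the locating notches in front of the red turn button. Only then push the turn button round, clockwise seen from above, until its red arm lies over the board and meets its stop. Only push: do not lift or tip the board, and leave the other things on the bench where they are.

Things in the scene. Friction and masses are not known exactly. Their poses are not given: they have to be found in the camera images.
- bed: the fixed slide jig: plywood base, x from -220 to 220, y from -115 to 175 mm; origin at bench level on the rails' centre line. The board slides towards its +x; z up. Aluminium track tops are 42 mm above the bench, with notches 9 mm deep. Green guide walls: inner faces at y = +-87 mm, x -205 to 135 mm, tops at 62 mm, yellow marks where the home board's front edge lies. A bush and a block stand on the ledge at y > 100 mm
- board: the loose wooden jig board, 150 (x, along the rails) x 170 (y) x 15 mm, about 0.6 kg, on steel feet 12 mm high; origin at its centre at the feet's undersides, so the wood spans z 12 to 27 mm. Axes as the bed's. It rides with its origin 42 mm above the bench. A bracket with two black knobs is fixed on it (x -53 to -7 mm, up to z 57 mm)
- rear_edge (a point): middle of the board's rear edge face (x = -75 mm, mid thickness), free for a fingertip to push towards the bed's +x; a push of 2 to 5 N slides it. Nothing stands behind it but the tracks, 42 mm above the bench
- home (a point): where the board's origin lies when home: on the bed's centre line, x = 60 mm, 33 mm above the bench; axes as the bed's. There all four feet reach their notches together and the board drops 9 mm; with up to 3 mm play it then stops firmly against the notch walls and slides no farther
- pivot (a point): on the turn button's upright pivot axis, at the middle of the red arm's thickness: on the bed's centre line, x = 165 mm, 68 mm above the bench, 30 mm ahead of the home board's front edge
- turn_button (a joint): turn button's angle, rad: 0 = open, arm pointing to the bed's -y; grows clockwise from above; 1.571 = at its stop, arm pointing to the bed's -x, over the home board. Stays where it is left; about 1 N at the knob turns it. Red arm: 22 mm wide, reaching 76 mm from the pivot, 63 to 73 mm above the bench: 3 mm above the home board, but blocked by a board that has not dropped
- button_knob (a point): middle of the black knob upright on the turn button's arm, 68 mm from the pivot: 16 mm across, from 73 to 102 mm above the bench, this point at 87 mm
- bush: brass drill bush, ring 32 mm across, 25 mm high, standing on the bed's side ledge; to be left alone. Origin: centre of its underside
- block: steel setting block 50 x 25 x 25 mm, lying on the bed's side ledge; to be left alone. Origin: centre of its underside
- tape: yellow tape measure 70 x 35 x 60 mm; to be left alone. Origin: centre of its underside
- jar: amber screw jar 66 mm across, 85 mm high, red cap; to be left alone. Origin: centre of its underside
- mug: blue mug 80 mm across, 90 mm high; to be left alone. Origin: centre of its underside
- screwdriver: screwdriver lying on the bench; to be left alone. Origin: centre of its underside
- hammer: hammer lying on the bench; to be left alone. Origin: centre of its underside
- wrench: steel wrench lying on the bench; to be left alone. Origin: centre of its underside

How it is judged:
On the way, in this order (a step that is already met when the one before it is completed fails the run):
1. the board has dropped into its notches (x of board in the frame of home between -0.006 and 0.006 m and y of board in the frame of home between -0.006 and 0.006 m and z of board in the frame of home between -0.003 and 0.003 m and angle between board's own z axis and vertical below 0.03 rad), for 0.2 s.
2. the turn button lies over the board, at its stop (all of step 1 and value of joint turn_button above 1.42 rad), for 0.2 s.
At the end, for the whole second after the job is handed in: The board rests in its notches (origin within 6 mm of home along and across the rails, 3 mm in height, level within 0.03 rad), the turn button is at least 1.42 rad round, and all is still (all of step 2 and linear speed of board below 0.01 m/s); the robot touches nothing.
It fails at once if the board is lifted more than 12 mm off its rails (z of board in the frame of home above 0.021 m).
It fails at once if the board is tipped (angle between board's own z axis and vertical above 0.2 rad).
It fails at once if the board is rammed (pushed with more than 45 N) (contact force between any of the arm, the fingers and board above 45 N).
It fails at once if the turn button is turned over before the board is home (value of joint turn_button above 0.8 rad and not (z of board in the frame of home between -0.009 and 0.004 m)).
It fails at once if a bystander is disturbed (moved more than 25 mm) (distance of any of bush, block, tape, jar, mug, screwdriver, hammer, wrench from where it was at the start of the episode above 0.025 m).
It also fails if it takes over 51 s, if anything falls off the work surface, if the arm or the gripper's body presses on something with over 40 N, if the wrist force passes 120 N, or if a joint passes its speed limit or range.

ROBOT

A 7-joint arm with a two-finger parallel gripper is mounted at the origin on the work surface. World frame = base frame: x ahead of the robot, y to its left, z up, the work surface at z = 0. Lengths are in m, angles in rad, forces in N, time in s.
With the tool pointing down it reaches from about 0.425 to 0.925 m from the base axis. Payload 6.8 kg.
Tool frame: the origin (TCP) lies at the very end of the fingers, on their centre line; the grasp point (between the pads) lies 19 mm behind it; z points along the fingers, y is the line along which they close (so a half turn about z gives the same grasp; the last joint's range is limited). The gripper opens to 85 mm and grips with 20 to 120 N. Pads are 22 mm wide; open, the fingers measure 114 mm over their backs; the gripper's body (76 mm by 85 mm) begins 54 mm behind the grasp point. The pads swing forward as they close: fully open they stand 13 mm farther back than shut.
Start: joints at [1.005, 0.477, 0.022, 1.555, -0.011, 1.109, -0.083], TCP at [0.298, -0.606, 0.231] pointing down, gripper open.
Joint ranges: [-2.96, 2.96], [-0.34, 2.1], [-1.41, 1.46], [0.24, 2.44], [-1.37, 4.51], [0.17, 1.92], [-2.96, 2.96]. Speed limits (rad/s): [2.39, 2.39, 3.14, 3.14, 3.14, 3.14, 3.14].

INTERFACE

Orientations are given as a rotation vector (axis times angle).
In Python, from bench import r gives the robot as it stands.
- The arm moves only by the shell command python3 -m jog 'ROWS' [FORCE]. ROWS is JSON, a list of rows, each an object of numbers: "fingers": the finger opening in m, from 0 to 0.0854; "x", "y", "z": the shift along the tool's x, y, z in m; "rx", "ry", "rz": the turn, a rotation vector about the tool's x, y, z in degrees. In form: [{"fingers": .., "x": .., "y": .., "z": .., "rx": .., "ry": .., "rz": ..}, ...]. A call has 1 to 8 rows; each row shifts and turns the commanded pose from where the row before left it, along the tool's axes as they then stand; what a row does not reach is not made up. A row lasts 1/8 s, in which the tool goes at most 62.5 mm and 10.7 degrees, less where a joint would pass 70% of its speed; a pose out of reach is approached as far as the arm can. A call is refused whole if a number of a shift passes 0.0625 or a number of a turn 10.7, either way. A call with a gripper value outside its range is refused whole. The fingers move at their own pace and stop on an object; FORCE is the grip in N (left out, the last holds). Time passes only in rows, so rows that do not move let the fingers close. It gives the time, the measured TCP pose, the force, the opening and the grip force at its end, in the units of the state.
- r.get_obs(): the state, without advancing time (a new reading comes with each control period).
- r.grab_frame(name): name is "side" or "top" or "wrist"; returns (picture, depth): 480x640x3 uint8, red, green, blue; 480x640 float32, m along the optical axis (not along the pixel's ray), 0 where there is no reading.
- r.get_calibration(name): a dict with "mtx" (3x3 intrinsics, pixels), "extrinsics" (4x4, takes a point from camera to world coordinates). Camera axes: x right, y down, z forward; pixel columns grow to the right and rows downward; lengths in m; the calibration is good to about 2 mm. A picture is of the moment at which its call begins: read the wrist's pose just before it. get_calibration takes no time and is no camera call; for the wrist camera it gives the pose at the moment of the call.
- r.hand_in(): hands the job in; it is judged then, once.
Trained networks look in the newest picture that a camera, given by its name, has taken for a name from the list of things; names that differ only in an ending like _2 or _b are one class to them, and where a whole thing is asked for, a point or a joint stands for the part that bears it (a point fixed in the world has none). Each returns a list of dicts, best first, with "score" (0 to 1); they miss things now and then, are a little off and sometimes report something else, mostly with a low value. They report only what shows in the picture. A call takes as long as a camera call.
- r.search_frame(target, camera): "xyz" ([x, y, z] in m, in world coordinates, good to about 4 mm: the middle of the surface that is visible of it).
- r.landmark_of(target, camera): "xyz" ([x, y, z] in m, in world coordinates, good to about 4 mm: a listed point, or the origin of a listed thing).
The state is a dict: "clock": time; "joints": joint angles; "qvel": joint speeds; "tau": joint torques, N m; "tcp_pos": TCP position; "orientation": TCP orientation; "contact_force": force on the tool from outside, world axes, zero at the start; "moment": the same for the moment, N m; "grip_width": finger opening in m; "gripper_force": force on a finger pad.
Only numpy, scipy, OpenCV 4.12 (cv2) and the standard library are available. Lean on these libraries where they do the work, as an engineer would, in place of code of your own. Each camera call takes 0.05 s, during which the arm holds its last target. There are 200 camera calls.

## Working session

There is one attempt and no reset: what is moved stays moved. The work goes in short steps, Python scripts to look and compute and a shell command to move; the robot and the scene stay as the last step left them, time stands still between calls to the robot, and variables do not carry over. Pictures are saved under pics/ and viewed, at most 10 in all, crops included, and the job is handed in when it is done.

```bash
mkdir -p pics; python3 - <<'E'
from bench import r
import cv2,numpy as np
o=r.get_obs();print(o['clock'],o['tcp_pos'],o['orientation'],o['contact_force'])
ims=[]
for c in('top','side'):
    im,d=r.grab_frame(c);ims.append(im)
    for n in('rear_edge','board','home','pivot','button_knob','bed'):
        q=r.landmark_of(n,c)
        print(c,n,[(np.round(a['xyz'],3).tolist(),round(a['score'],2)) for a in q[:2]])
cv2.imwrite('pics/a.png',cv2.resize(np.hstack(ims)[...,::-1],(800,300)))
cv2.imwrite('pics/top.png',ims[0][...,::-1])
E
```

```text
0.0 [ 0.29808701 -0.60496238  0.23032176] [-3.05792213e+00 -7.12550224e-01  8.35588222e-04] [-0.23762261  0.15996738 -0.22357096]
top rear_edge [([0.608, 0.097, 0.063], 0.89)]
top board [([0.595, 0.026, 0.041], 0.92), ([0.607, 0.102, 0.058], 0.66)]
top home [([0.574, -0.093, 0.033], 0.9)]
top pivot [([0.563, -0.193, 0.067], 0.67), ([0.742, 0.018, 0.018], 0.16)]
top button_knob [([0.497, -0.178, 0.09], 0.75)]
top bed [([0.587, -0.035, -0.002], 0.79)]
side rear_edge [([0.6, 0.1, 0.064], 0.89)]
side board [([0.593, 0.024, 0.046], 0.89)]
side home [([0.579, -0.088, 0.029], 0.84), ([0.422, -0.424, -0.001], 0.39)]
side pivot []
side button_knob [([0.497, -0.174, 0.087], 0.75), ([0.594, 0.022, 0.042], 0.26)]
side bed [([0.595, 0.021, 0.042], 0.63)]
```

View pics/top.png

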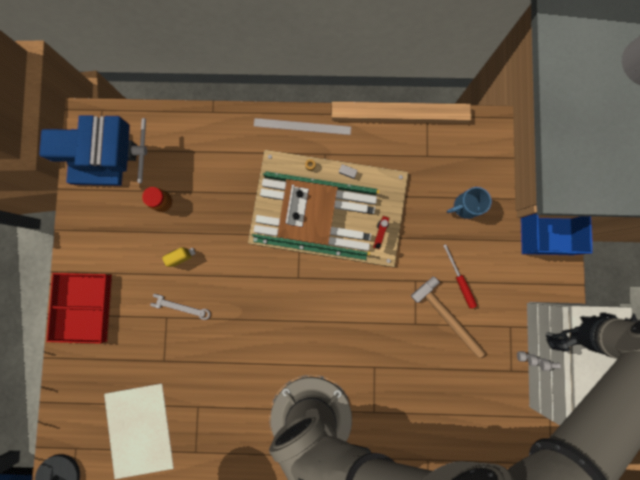

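View pics/a.png

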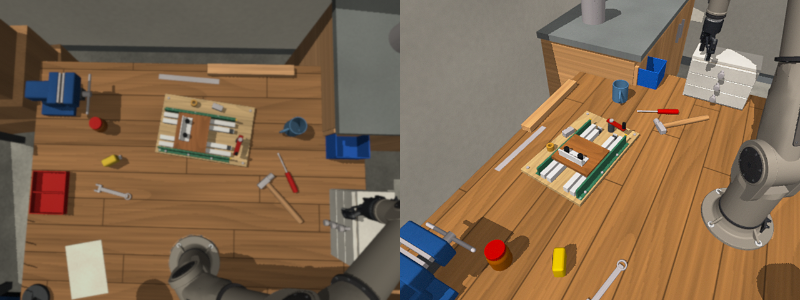

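```bash
python3 -m jog '[{"fingers":0,"rz":-7},{"rz":-7},{"rz":-7},{"rz":-7},{"rz":-7},{"rz":-7},{"rz":-7},{"rz":-6.8}]' 40
cat >h.py <<'E'
from bench import r
import numpy as np
from scipy.spatial.transform import Rotation as R
np.set_printoptions(precision=4,suppress=True)
yaw=np.radians(-98)
ex=np.array([np.cos(yaw),np.sin(yaw),0]);ey=np.array([-ex[1],ex[0],0])
home=np.array([.5765,-.091,.033]);O=home-.06*ex;O[2]=0
def bed(p):
    d=np.asarray(p)-O;return np.array([d@ex,d@ey,d[2]])
def world(b): return O+b[0]*ex+b[1]*ey+np.array([0,0,b[2]])
def to(b):
    o=r.get_obs();M=R.from_rotvec(o['orientation']).as_matrix()
    print('t',o['clock'],'bed',bed(o['tcp_pos']),'yaw x',np.degrees(np.arctan2(M[1,0],M[0,0])),'tilt',M[:,2],'F',o['contact_force'])
    print('tool shift',M.T@(world(b)-o['tcp_pos']))
E
python3 -c "
from h import *
for n,p in dict(rear=(.604,.0985,.063),board=(.594,.025,.042),pivot=(.563,-.193,.067),knob=(.497,-.176,.088)).items(): print(n,bed(p))
to((-.168,0,.15))"
```

```text
rear [-0.1315  0.0009  0.063 ]
board [-0.0573  0.0012  0.042 ]
pivot [0.1629 0.0008 0.067 ]
knob [ 0.1552 -0.0669  0.088 ]
t 0.7 bed [ 0.6082 -0.2039  0.2313] yaw x 26.227579265697987 tilt [ 0. -0. -1.] F [-0.0919  0.0075  0.3957]
tool shift [ 0.6051 -0.5271  0.0813]validation failed for argument at $[0]...
```

```bash
python3 -m jog '[{"fingers":0.0,"x":0.0,"y":0.0,"z":0.0,"rx":0.0,"ry":0.0,"rz":-7.0},{"rz":-7.0},{"rz":-7.0},{"rz":-7.0},{"rz":-7.0},{"rz":-7.0},{"rz":-7.0},{"rz":-6.8}]' 40; echo; python3 -c "
from h import *
to((-.168,0,.15))"
```

```text
t 0.7 bed [ 0.6082 -0.2039  0.2313] yaw x 26.227579265697987 tilt [ 0. -0. -1.] F [-0.0919  0.0075  0.3957]
tool shift [ 0.6051 -0.5271  0.0813]validation failed for argument at $[1]...
```

Each row needs all keys.

```bash
python3 -m jog '[{"fingers":0,"x":0,"y":0,"z":0,"rx":0,"ry":0,"rz":-7},{"fingers":0,"x":0,"y":0,"z":0,"rx":0,"ry":0,"rz":-7},{"fingers":0,"x":0,"y":0,"z":0,"rx":0,"ry":0,"rz":-7},{"fingers":0,"x":0,"y":0,"z":0,"rx":0,"ry":0,"rz":-7},{"fingers":0,"x":0,"y":0,"z":0,"rx":0,"ry":0,"rz":-7},{"fingers":0,"x":0,"y":0,"z":0,"rx":0,"ry":0,"rz":-7},{"fingers":0,"x":0,"y":0,"z":0,"rx":0,"ry":0,"rz":-7},{"fingers":0,"x":0,"y":0,"z":0,"rx":0,"ry":0,"rz":-6.8}]' 40; echo; python3 -c "
from h import *
to((-.168,0,.15))"
```

```text
clock: 1.7
tcp_pos: [0.2983, -0.6055, 0.2313]
orientation: [2.366, 2.066, -0.0]
contact_force: [-0.4, -0.1, 0.4]
grip_width: -0.0002
gripper_force: 0.0

t 1.7 bed [ 0.6083 -0.2039  0.2313] yaw x 82.24874449904567 tilt [ 0.     -0.0001 -1.    ] F [-0.4265 -0.09    0.4345]
tool shift [0.7754 0.2073 0.0813]
```

```bash
python3 -m jog '[{"fingers":0,"x":0.0485,"y":0.013,"z":0,"rx":0,"ry":0,"rz":0},{"fingers":0,"x":0.0485,"y":0.013,"z":0,"rx":0,"ry":0,"rz":0},{"fingers":0,"x":0.0485,"y":0.013,"z":0,"rx":0,"ry":0,"rz":0},{"fingers":0,"x":0.0485,"y":0.013,"z":0,"rx":0,"ry":0,"rz":0},{"fingers":0,"x":0.0485,"y":0.013,"z":0,"rx":0,"ry":0,"rz":0},{"fingers":0,"x":0.0485,"y":0.013,"z":0,"rx":0,"ry":0,"rz":0},{"fingers":0,"x":0.0485,"y":0.013,"z":0,"rx":0,"ry":0,"rz":0},{"fingers":0,"x":0.0485,"y":0.013,"z":0,"rx":0,"ry":0,"rz":0}]'; python3 -m jog '[{"fingers":0,"x":0.0485,"y":0.013,"z":0.01,"rx":0,"ry":0,"rz":0},{"fingers":0,"x":0.0485,"y":0.013,"z":0.01,"rx":0,"ry":0,"rz":0},{"fingers":0,"x":0.0485,"y":0.013,"z":0.01,"rx":0,"ry":0,"rz":0},{"fingers":0,"x":0.0485,"y":0.013,"z":0.01,"rx":0,"ry":0,"rz":0},{"fingers":0,"x":0.0485,"y":0.013,"z":0.01,"rx":0,"ry":0,"rz":0},{"fingers":0,"x":0.0485,"y":0.013,"z":0.01,"rx":0,"ry":0,"rz":0},{"fingers":0,"x":0.0485,"y":0.013,"z":0.01,"rx":0,"ry":0,"rz":0},{"fingers":0,"x":0.0485,"y":0.013,"z":0.01,"rx":0,"ry":0,"rz":0}]'; echo; python3 -c "
from h import *
import cv2
to((-.168,0,.054))
im,d=r.grab_frame('wrist');cv2.imwrite('pics/w.png',im[...,::-1])
for n in ('rear_edge','board','home','pivot','button_knob'): print(n,[(bed(a['xyz']),a['score']) for a in r.landmark_of(n,'wrist')[:1]])
"
```

```text
clock: 2.7
tcp_pos: [0.4557, -0.2343, 0.2316]
orientation: [2.37, 2.061, 0.0]
contact_force: [0.5, -0.7, -0.2]
grip_width: 0.0003
gripper_force: 0.0
clock: 3.7
tcp_pos: [0.6127, 0.1354, 0.1511]
orientation: [2.371, 2.061, 0.0]
contact_force: [1.0, 0.3, 0.1]
grip_width: 0.0003
gripper_force: 0.0

t 3.7 bed [-0.1692  0.0044  0.1511] yaw x 81.99732473245348 tilt [ 0.0005 -0.0002 -1.    ] F [1.0414 0.3094 0.1007]
tool shift [-0.0012 -0.0044  0.0971]
rear_edge [(array([-0.1375, -0.0006,  0.0666]), 0.58)]
board []
home []
pivot []
button_knob []
```

View pics/w.png

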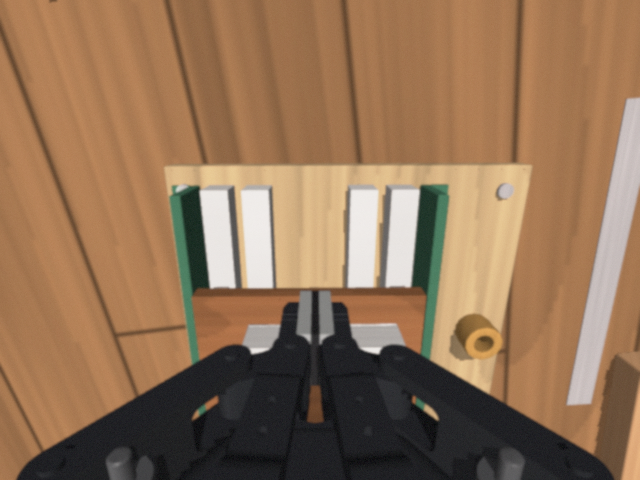

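```bash
python3 -c "
from h import *
c=r.get_calibration('wrist');K,T=c['mtx'],c['extrinsics'];im,d=r.grab_frame('wrist')
def dp(u,v):
    z=d[v,u];return bed((T@np.r_[np.linalg.inv(K)@[u,v,1]*z,1])[:3])
for u,v in((220,293),(400,293),(220,310),(400,310),(188,230),(440,230),(185,188),(429,188)): print(u,v,dp(u,v))
p=world((-.1315,0,.069));q=np.linalg.inv(T)@np.r_[p,1];print(K@q[:3]/q[2])
"
```

```text
220 293 [-0.1321 -0.0631  0.0686]
400 293 [-0.1318  0.0662  0.0685]
220 310 [-0.1184 -0.0642  0.0688]
400 310 [-0.1184  0.0671  0.0692]
188 230 [-0.1754 -0.0856  0.0557]
440 230 [-0.1767  0.0927  0.0605]
185 188 [-0.2041 -0.0872  0.0475]
429 188 [-0.203   0.088   0.0422]
[307.848  293.8292   1.    ]
```

```bash
python3 -m jog '[{"fingers":0,"x":0,"y":-0.002,"z":0.025,"rx":0,"ry":0,"rz":0},{"fingers":0,"x":0,"y":-0.002,"z":0.025,"rx":0,"ry":0,"rz":0},{"fingers":0,"x":0,"y":0,"z":0.025,"rx":0,"ry":0,"rz":0},{"fingers":0,"x":0,"y":0,"z":0.021,"rx":0,"ry":0,"rz":0},{"fingers":0,"x":-0.006,"y":0,"z":0,"rx":0,"ry":0,"rz":0},{"fingers":0,"x":-0.006,"y":0,"z":0,"rx":0,"ry":0,"rz":0},{"fingers":0,"x":-0.003,"y":0,"z":0,"rx":0,"ry":0,"rz":0},{"fingers":0,"x":0,"y":0,"z":0,"rx":0,"ry":0,"rz":0}]'; python3 -c "
from h import *
to((-.027,0,.054))"
```

```text
clock: 5.05
tcp_pos: [0.6064, 0.1194, 0.0561]
orientation: [2.371, 2.06, 0.001]
contact_force: [0.0, -0.6, 0.0]
grip_width: 0.0
gripper_force: 0.0
t 5.05 bed [-0.1526  0.0003  0.0561] yaw x 81.98755597431074 tilt [ 0.0012  0.     -1.    ] F [ 0.0272 -0.5911  0.0064]
tool shift [-0.1256 -0.0003  0.0021]
```

```bash
python3 -m jog '[{"fingers":0,"x":-0.004,"y":0,"z":0.002,"rx":0,"ry":0,"rz":0},{"fingers":0,"x":-0.004,"y":0,"z":0,"rx":0,"ry":0,"rz":0},{"fingers":0,"x":-0.003,"y":0,"z":0,"rx":0,"ry":0,"rz":0},{"fingers":0,"x":-0.003,"y":0,"z":0,"rx":0,"ry":0,"rz":0},{"fingers":0,"x":-0.003,"y":0,"z":0,"rx":0,"ry":0,"rz":0},{"fingers":0,"x":-0.003,"y":0,"z":0,"rx":0,"ry":0,"rz":0},{"fingers":0,"x":-0.003,"y":0,"z":0,"rx":0,"ry":0,"rz":0},{"fingers":0,"x":-0.003,"y":0,"z":0,"rx":0,"ry":0,"rz":0}]'; python3 -c "
from h import *
to((-.027,0,.054))"
```

```text
clock: 6.05
tcp_pos: [0.6023, 0.0939, 0.0533]
orientation: [-2.37, -2.062, -0.0]
contact_force: [-0.1, 2.3, -2.3]
grip_width: -0.0001
gripper_force: 1.3
t 6.05 bed [-0.1267 -0.0002  0.0533] yaw x 82.02873477022248 tilt [ 0.      0.0001 -1.    ] F [-0.0751  2.2688 -2.2788]
tool shift [-0.0997  0.0002 -0.0007]
```

```bash
python3 -m jog '[{"fingers":0,"x":-0.005,"y":0,"z":0,"rx":0,"ry":0,"rz":0},{"fingers":0,"x":-0.005,"y":0,"z":0,"rx":0,"ry":0,"rz":0},{"fingers":0,"x":-0.005,"y":0,"z":0,"rx":0,"ry":0,"rz":0},{"fingers":0,"x":-0.005,"y":0,"z":0,"rx":0,"ry":0,"rz":0},{"fingers":0,"x":-0.005,"y":0,"z":0,"rx":0,"ry":0,"rz":0},{"fingers":0,"x":-0.005,"y":0,"z":0,"rx":0,"ry":0,"rz":0},{"fingers":0,"x":-0.005,"y":0,"z":0,"rx":0,"ry":0,"rz":0},{"fingers":0,"x":-0.005,"y":0,"z":0,"rx":0,"ry":0,"rz":0}]'; python3 -c "
from h import *
import cv2
to((-.027,0,.054))
im,d=r.grab_frame('wrist');cv2.imwrite('pics/w2.png',im[...,::-1])
r.grab_frame('top');print([(bed(a['xyz']),a['score']) for a in r.landmark_of('board','top')[:1]])"
```

```text
clock: 7.05
tcp_pos: [0.5967, 0.0542, 0.0533]
orientation: [-2.37, -2.062, -0.0]
contact_force: [0.6, 3.2, -1.1]
grip_width: -0.0
gripper_force: 1.4
t 7.05 bed [-0.0866 -0.0002  0.0533] yaw x 82.02886222244729 tilt [-0.  0. -1.] F [ 0.5973  3.1976 -1.0748]
tool shift [-0.0596  0.0002 -0.0007]
[(array([0.0037, 0.0014, 0.0441]), 0.72)]
```

View pics/w2.png

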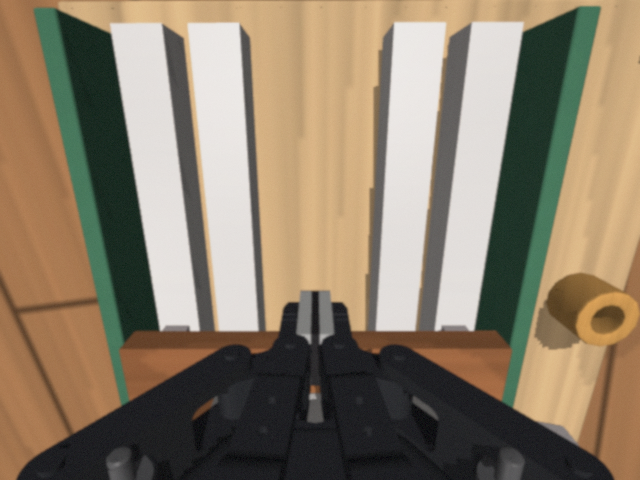

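The board is square between the walls, with its rear edge level at row 332 and the fingertip against it at col 315.

```bash
python3 -m jog '[{"fingers":0,"x":-0.005,"y":0,"z":0,"rx":0,"ry":0,"rz":0},{"fingers":0,"x":-0.005,"y":0,"z":0,"rx":0,"ry":0,"rz":0},{"fingers":0,"x":-0.005,"y":0,"z":0,"rx":0,"ry":0,"rz":0},{"fingers":0,"x":-0.005,"y":0,"z":0,"rx":0,"ry":0,"rz":0},{"fingers":0,"x":-0.005,"y":0,"z":0,"rx":0,"ry":0,"rz":0},{"fingers":0,"x":-0.005,"y":0,"z":0,"rx":0,"ry":0,"rz":0},{"fingers":0,"x":-0.005,"y":0,"z":0,"rx":0,"ry":0,"rz":0},{"fingers":0,"x":-0.005,"y":0,"z":0,"rx":0,"ry":0,"rz":0}]'; python3 -m jog '[{"fingers":0,"x":-0.003,"y":0,"z":0,"rx":0,"ry":0,"rz":0},{"fingers":0,"x":-0.002,"y":0,"z":0,"rx":0,"ry":0,"rz":0},{"fingers":0,"x":-0.002,"y":0,"z":0,"rx":0,"ry":0,"rz":0},{"fingers":0,"x":-0.002,"y":0,"z":0,"rx":0,"ry":0,"rz":0}]'; python3 -c "
from h import *
to((-.027,0,.054))"
```

```text
clock: 8.2
tcp_pos: [0.5912, 0.0147, 0.0534]
orientation: [-2.37, -2.062, -0.0]
contact_force: [1.6, 3.6, 0.3]
grip_width: -0.0
gripper_force: 2.0
clock: 8.7
tcp_pos: [0.59, 0.0061, 0.0534]
orientation: [-2.37, -2.062, -0.0]
contact_force: [0.4, 4.6, 0.8]
grip_width: 0.0001
gripper_force: 2.2
t 8.7 bed [-0.038  -0.0001  0.0534] yaw x 82.04356894656932 tilt [ 0.0002  0.0002 -1.    ] F [0.3612 4.5801 0.8287]
tool shift [-0.011   0.0001 -0.0006]
```

```bash
python3 -m jog '[{"fingers":0,"x":-0.002,"y":0,"z":0,"rx":0,"ry":0,"rz":0},{"fingers":0,"x":-0.002,"y":0,"z":0,"rx":0,"ry":0,"rz":0},{"fingers":0,"x":-0.002,"y":0,"z":0,"rx":0,"ry":0,"rz":0}]'; python3 -m jog '[{"fingers":0,"x":-0.001,"y":0,"z":0,"rx":0,"ry":0,"rz":0},{"fingers":0,"x":-0.001,"y":0,"z":0,"rx":0,"ry":0,"rz":0}]'; cat >>h.py <<'E'
def dropchk():
    c=r.get_calibration('wrist');K,T=c['mtx'],c['extrinsics'];im,d=r.grab_frame('wrist')
    for u,v in((160,350),(160,365),(470,350),(470,365)):
        print(u,v,bed((T@np.r_[np.linalg.inv(K)@[u,v,1]*d[v,u],1])[:3]))
E
python3 -c "
from h import *
to((-.027,0,.054));dropchk()"
```

```text
clock: 9.07
tcp_pos: [0.5892, -0.0, 0.0534]
orientation: [2.37, 2.062, 0.0]
contact_force: [0.2, 3.9, 1.1]
grip_width: 0.0001
gripper_force: 2.2
clock: 9.32
tcp_pos: [0.5888, -0.002, 0.0533]
orientation: [2.37, 2.062, -0.0]
contact_force: [0.2, 3.5, 0.1]
grip_width: 0.0001
gripper_force: 2.1
t 9.325 bed [-0.0298 -0.0002  0.0533] yaw x 82.02950873973761 tilt [ 0. -0. -1.] F [0.1648 3.5072 0.1374]
tool shift [-0.0028  0.0002 -0.0007]
160 350 [-0.018  -0.0659  0.0682]
160 365 [-0.0103 -0.0669  0.0683]
470 350 [-0.018   0.0679  0.0682]
470 365 [-0.0111  0.0684  0.0693]
```

Not dropped yet (top still at 68–69 mm); continue by single millimetres.

```bash
python3 -m jog '[{"fingers":0,"x":-0.001,"y":0,"z":0,"rx":0,"ry":0,"rz":0},{"fingers":0,"x":-0.001,"y":0,"z":0,"rx":0,"ry":0,"rz":0}]'; python3 -m jog '[{"fingers":0,"x":-0.001,"y":0,"z":0,"rx":0,"ry":0,"rz":0}]';  python3 -c "
from h import *
to((-.027,0,.054));dropchk()"
```

```text
clock: 9.62
tcp_pos: [0.5883, -0.0043, 0.0531]
orientation: [-2.371, -2.061, 0.001]
contact_force: [0.6, 4.3, -0.5]
grip_width: 0.0001
gripper_force: 1.9
clock: 9.75
tcp_pos: [0.5882, -0.005, 0.0531]
orientation: [-2.37, -2.062, 0.001]
contact_force: [1.1, 3.9, -0.4]
grip_width: 0.0001
gripper_force: 1.8
t 9.75 bed [-0.0268 -0.0004  0.0531] yaw x 82.03132910393718 tilt [-0.0005 -0.     -1.    ] F [ 1.1416  3.8736 -0.413 ]
tool shift [ 0.0002  0.0004 -0.0009]
160 350 [-0.0093 -0.0703  0.0602]
160 365 [-0.0007 -0.0717  0.0597]
470 350 [-0.0095  0.0716  0.0604]
470 365 [-0.0005  0.0733  0.0594]
```

```bash
python3 -m jog '[{"fingers":0,"x":0.005,"y":0,"z":0,"rx":0,"ry":0,"rz":0},{"fingers":0,"x":0.015,"y":0,"z":0,"rx":0,"ry":0,"rz":0},{"fingers":0,"x":0,"y":0,"z":-0.03,"rx":0,"ry":0,"rz":0},{"fingers":0,"x":0,"y":0,"z":-0.05,"rx":0,"ry":0,"rz":0},{"fingers":0,"x":0,"y":0,"z":-0.04,"rx":0,"ry":0,"rz":0},{"fingers":0,"x":-0.04,"y":-0.011,"z":0,"rx":0,"ry":0,"rz":0},{"fingers":0,"x":-0.04,"y":-0.011,"z":0,"rx":0,"ry":0,"rz":0},{"fingers":0,"x":-0.04,"y":-0.011,"z":0,"rx":0,"ry":0,"rz":0}]'; python3 -m jog '[{"fingers":0,"x":-0.045,"y":-0.012,"z":0,"rx":0,"ry":0,"rz":0},{"fingers":0,"x":-0.045,"y":-0.012,"z":0,"rx":0,"ry":0,"rz":0},{"fingers":0,"x":-0.04,"y":-0.011,"z":0,"rx":0,"ry":0,"rz":0},{"fingers":0,"x":0,"y":0,"z":0,"rx":0,"ry":0,"rz":0}]'; python3 -c "
from h import *
import cv2
to((.2,-.067,.082))
im,d=r.grab_frame('wrist');cv2.imwrite('pics/w3.png',im[...,::-1])
for n in ('board','home','pivot','button_knob'): print(n,[(bed(a['xyz']),a['score']) for a in r.landmark_of(n,'wrist')[:1]])
r.grab_frame('side');r.grab_frame('top')
for c in('side','top'): 
  for n in('board','button_knob'): print(c,n,[(bed(a['xyz']),a['score']) for a in r.landmark_of(n,c)[:1]])
"
```

```text
clock: 10.8
tcp_pos: [0.5415, -0.0998, 0.1735]
orientation: [2.369, 2.062, -0.0]
contact_force: [-0.0, -0.0, -0.6]
grip_width: 0.0001
gripper_force: 0.0
clock: 11.3
tcp_pos: [0.4875, -0.2266, 0.1731]
orientation: [2.376, 2.054, -0.003]
contact_force: [-0.4, 0.0, 0.9]
grip_width: -0.0002
gripper_force: 0.0
t 11.3 bed [ 0.2067 -0.0693  0.1731] yaw x 81.68420642149943 tilt [-0.0015 -0.0016 -1.    ] F [-0.4356  0.0419  0.8686]
tool shift [0.0069 0.0023 0.0911]
board [(array([ 0.0598, -0.0011,  0.0348]), 0.77)]
home []
pivot [(array([0.1654, 0.0036, 0.068 ]), 0.61)]
button_knob [(array([ 0.1558, -0.062 ,  0.0889]), 0.63)]
side board [(array([ 0.0595, -0.002 ,  0.0364]), 0.92)]
side button_knob [(array([ 0.1537, -0.0678,  0.0841]), 0.66)]
top board []
top button_knob [(array([ 0.1549, -0.0667,  0.0846]), 0.71)]
```

View pics/w3.png

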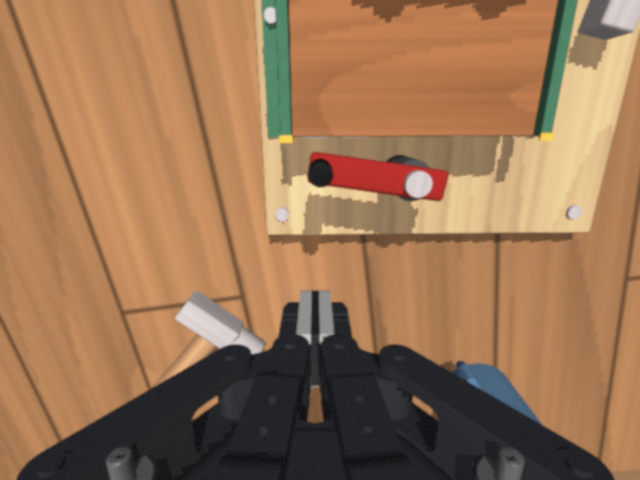

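The board's front edge lines up with the yellow marks (row 137) and the board is home. The knob is at (320,173) and the pivot screw at (418,184), so the button is open at about 0.14 rad.

```bash
python3 -m jog '[{"fingers":0,"x":0.004,"y":0,"z":0.03,"rx":0,"ry":0,"rz":0},{"fingers":0,"x":0.004,"y":0.002,"z":0.03,"rx":0,"ry":0,"rz":0},{"fingers":0,"x":0.004,"y":0,"z":0.02,"rx":0,"ry":0,"rz":0},{"fingers":0,"x":0.004,"y":0,"z":0.011,"rx":0,"ry":0,"rz":0},{"fingers":0,"x":0,"y":0,"z":0,"rx":0,"ry":0,"rz":0}]'; python3 -c "
from h import *
to((.185,-.067,.082))"
```

```text
clock: 12.48
tcp_pos: [0.4932, -0.2072, 0.082]
orientation: [-2.369, -2.062, 0.001]
contact_force: [0.2, -0.8, 1.0]
grip_width: -0.0001
gripper_force: 0.0
t 12.475 bed [ 0.1866 -0.0663  0.082 ] yaw x 82.07150724837095 tilt [-0.0009  0.0005 -1.    ] F [ 0.1904 -0.8184  1.0445]
tool shift [ 0.0016 -0.0007 -0.    ]
```

```bash
python3 -m jog '[{"fingers":0,"x":0.012,"y":-0.0027,"z":0,"rx":0,"ry":0,"rz":10},{"fingers":0,"x":0.012,"y":-0.0027,"z":0,"rx":0,"ry":0,"rz":10},{"fingers":0,"x":0.012,"y":-0.0027,"z":0,"rx":0,"ry":0,"rz":10},{"fingers":0,"x":0.012,"y":-0.0027,"z":0,"rx":0,"ry":0,"rz":10},{"fingers":0,"x":0,"y":0,"z":0,"rx":0,"ry":0,"rz":0}]'; python3 -c "
from h import *
to((.185,-.067,.082))
M=R.from_rotvec(r.get_obs()['orientation']).as_matrix();print('pivot in tool',M.T@(world((.165,0.001,.068))-r.get_obs()['tcp_pos']))"
```

```text
clock: 13.1
tcp_pos: [0.5031, -0.1596, 0.0834]
orientation: [2.93, 1.131, 0.003]
contact_force: [0.4, -0.2, -0.7]
grip_width: -0.0
gripper_force: 0.0
t 13.1 bed [ 0.1381 -0.0631  0.0834] yaw x 42.21759355481763 tilt [ 0.002  -0.0005 -1.    ] F [ 0.3716 -0.2175 -0.7232]
tool shift [-0.0385  0.027   0.0014]
pivot in tool [0.0203 0.0665 0.0155]
```

Arc holds its radius; carry on.

```bash
python3 -m jog '[{"fingers":0,"x":0.012,"y":-0.0025,"z":0,"rx":0,"ry":0,"rz":10},{"fingers":0,"x":0.012,"y":-0.0025,"z":0,"rx":0,"ry":0,"rz":10},{"fingers":0,"x":0.012,"y":-0.0025,"z":0,"rx":0,"ry":0,"rz":10},{"fingers":0,"x":0.012,"y":-0.0025,"z":0,"rx":0,"ry":0,"rz":10},{"fingers":0,"x":0.006,"y":-0.0012,"z":0,"rx":0,"ry":0,"rz":5},{"fingers":0,"x":0,"y":0,"z":0,"rx":0,"ry":0,"rz":0}]'; python3 -c "
from h import *
import cv2
to((.185,-.067,.082))
M=R.from_rotvec(r.get_obs()['orientation']).as_matrix();print('pivot in tool',M.T@(world((.165,0.001,.068))-r.get_obs()['tcp_pos']))
for c in('side','top'):
  im,d=r.grab_frame(c)
  print(c,[(bed(a['xyz']),a['score']) for a in r.landmark_of('button_knob',c)[:1]])
  if c=='side':cv2.imwrite('pics/s.png',cv2.resize(im[150:350,150:420,::-1],None,fx=2.8,fy=2.8))"
```

```text
clock: 13.85
tcp_pos: [0.546, -0.1291, 0.0828]
orientation: [3.14, -0.075, 0.002]
contact_force: [-0.5, 0.3, -0.4]
grip_width: 0.0
gripper_force: 0.0
t 13.85 bed [ 0.1019 -0.0249  0.0828] yaw x -2.7438037274664313 tilt [ 0.001  -0.0003 -1.    ] F [-0.5002  0.3004 -0.3836]
tool shift [-0.0495  0.0789  0.0007]
pivot in tool [0.02   0.0652 0.0148]
side [(array([ 0.0954, -0.0045,  0.0871]), 0.68)]
top []
```

View pics/s.png

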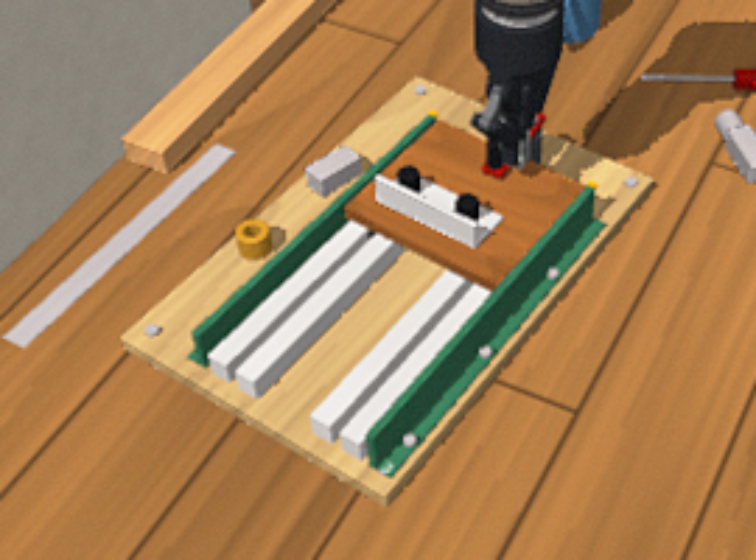

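The red arm lies over the board (495,170), nearly at its stop. I'll press the last few degrees gently, watching the force.

```bash
python3 -m jog '[{"fingers":0,"x":0.003,"y":-0.0006,"z":0,"rx":0,"ry":0,"rz":2.5},{"fingers":0,"x":0.003,"y":-0.0006,"z":0,"rx":0,"ry":0,"rz":2.5},{"fingers":0,"x":0.001,"y":0,"z":0,"rx":0,"ry":0,"rz":0},{"fingers":0,"x":0.001,"y":0,"z":0,"rx":0,"ry":0,"rz":0}]'; python3 -m jog '[{"fingers":0,"x":0.001,"y":0,"z":0,"rx":0,"ry":0,"rz":0},{"fingers":0,"x":0.001,"y":0,"z":0,"rx":0,"ry":0,"rz":0}]'; python3 -c "
from h import *
to((.185,-.067,.082))"
```

```text
clock: 14.55
tcp_pos: [0.5532, -0.1283, 0.0823]
orientation: [-3.134, 0.216, 0.0]
contact_force: [-1.0, 1.1, 0.6]
grip_width: -0.0002
gripper_force: 0.4
clock: 14.8
tcp_pos: [0.5538, -0.1282, 0.0821]
orientation: [-3.134, 0.218, 0.006]
contact_force: [-8.0, 1.7, 6.2]
grip_width: 0.0
gripper_force: 3.9
t 14.8 bed [ 0.1    -0.0173  0.0821] yaw x -7.947641883432403 tilt [-0.0036  0.0006 -1.    ] F [-8.0266  1.7079  6.2264]
tool shift [-0.0498  0.0849  0.0002]
```

Stop met (8 N). Hold briefly, back off along −tool x, rise, and check.

```bash
python3 -m jog '[{"fingers":0,"x":0,"y":0,"z":0,"rx":0,"ry":0,"rz":0},{"fingers":0,"x":0,"y":0,"z":0,"rx":0,"ry":0,"rz":0},{"fingers":0,"x":-0.006,"y":0,"z":0,"rx":0,"ry":0,"rz":0},{"fingers":0,"x":-0.014,"y":0,"z":0,"rx":0,"ry":0,"rz":0},{"fingers":0,"x":0,"y":0,"z":-0.03,"rx":0,"ry":0,"rz":0},{"fingers":0,"x":0,"y":0,"z":-0.05,"rx":0,"ry":0,"rz":0},{"fingers":0,"x":-0.02,"y":0,"z":-0.05,"rx":0,"ry":0,"rz":0},{"fingers":0,"x":-0.05,"y":0,"z":0,"rx":0,"ry":0,"rz":0}]'; python3 -m jog '[{"fingers":0,"x":-0.06,"y":0,"z":0,"rx":0,"ry":0,"rz":0},{"fingers":0,"x":0,"y":0,"z":0,"rx":0,"ry":0,"rz":0},{"fingers":0,"x":0,"y":0,"z":0,"rx":0,"ry":0,"rz":0}]'; python3 -c "
from h import *
import cv2
to((.185,-.067,.082))
for c in('side','top','wrist'):
  im,d=r.grab_frame(c)
  for n in('button_knob','pivot','board'):print(c,n,[(bed(a['xyz']),a['score']) for a in r.landmark_of(n,c)[:1]])
  if c=='wrist':cv2.imwrite('pics/w5.png',im[...,::-1])"
```

```text
clock: 15.8
tcp_pos: [0.4693, -0.1163, 0.2162]
orientation: [3.133, -0.218, 0.016]
contact_force: [-1.1, 0.8, -0.4]
grip_width: 0.0001
gripper_force: 0.0
clock: 16.18
tcp_pos: [0.4073, -0.1078, 0.2128]
orientation: [3.134, -0.218, 0.003]
contact_force: [-0.2, 0.2, 0.3]
grip_width: 0.0003
gripper_force: 0.0
t 16.175 bed [ 0.1002 -0.1652  0.2128] yaw x -7.975127312538716 tilt [ 0.002  -0.0003 -1.    ] F [-0.2037  0.1782  0.293 ]
tool shift [0.0979 0.0849 0.131 ]
side button_knob [(array([ 0.095 , -0.001 ,  0.0862]), 0.8)]
side pivot [(array([0.1633, 0.0017, 0.0679]), 0.96)]
side board [(array([0.0599, 0.0014, 0.0363]), 0.95)]
top button_knob [(array([0.0974, 0.0013, 0.0868]), 0.49)]
top pivot [(array([-0.0715,  0.1478,  0.0187]), 0.72)]
top board [(array([0.0576, 0.0022, 0.0317]), 0.75)]
wrist button_knob []
wrist pivot []
wrist board [(array([ 0.0568, -0.0018,  0.0361]), 0.79)]
```

View pics/w5.png

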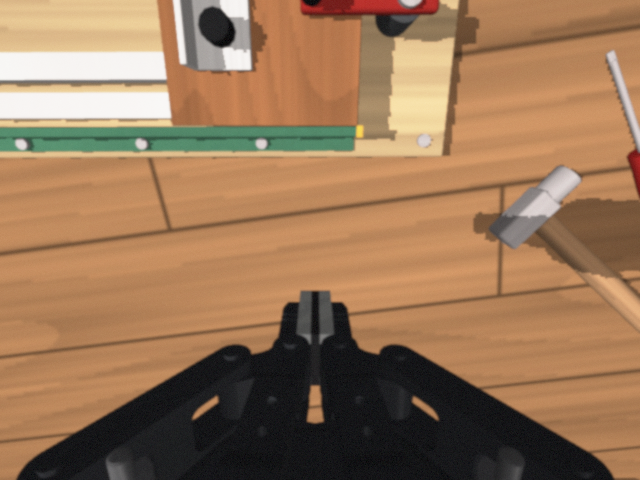

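The red arm (305–435, row 8) lies along the rails over the board, the board's front edge is at the yellow mark (358,130), and the gripper is clear.

```bash
python3 -c "
from bench import r
print(r.hand_in())"
```

```text
the job is handed in; nothing more can be done
None
```

The board dropped into its notches and the turn button was pushed round to its stop over it; the gripper was clear when I handed in at about 16 s, and no verdict came back.

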